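# Load the jar caddy evenly and park it on its rail

## Task

Put every jar upright into the pockets of the teal caddy while it stands on the spring lift, filling its two ends evenly turn by turn so that it neither slides about on the lift nor tips. When all are in, let go, then take the caddy by its handle, carry it level and set it centred and level across the white parking rail, with all jars still in their pockets. Leave the bowl, lid, scoop and whisk where they are.

Things in the scene. Friction and masses are not known exactly. Their poses are not given: they have to be found in the camera images.
- caddy_grip (a point): Teal plastic caddy (loose, 240 g): tray 214 mm along its x, 266 mm along its y, outer walls 24 mm high. This point: centre of its raised handle bar, 115 mm above the caddy's underside, z up. The bar is 135 mm along x, 18 mm thick in y, 26 mm tall, on posts at x = +-55 mm; grip it across y from above. The middle strip under it (|y| < 57 mm) is not for jars.
- caddy_end_a (a point): Floor centre of the caddy's +y end row: 95 mm in y from the handle's centre, 111 mm below it, 4 mm above the underside. Same axes as the handle. Three pockets 66 (x) by 68 (y) mm lie here at x = -70, 0, +70 mm, parted by ribs 20 mm high. A seated jar's centre is 37.5 mm above this floor.
- caddy_end_b (a point): The same point of the -y end row, 95 mm in -y from the handle's centre, with three like pockets at x = -70, 0, +70 mm.
- lift_top (a point): Centre of the top of the spring lift: a steel plate 190 mm along x, 72 mm along y, on a white base 210 x 120 x 18 mm; top 70 mm above the counter when unloaded. The caddy starts centred on it, caddy x along plate x, both ends overhanging: two jars more at one end can tip it off. The plate sinks straight down about 3.7 mm per jar and rises when relieved.
- lift (a joint): How far the lift plate has sunk, m: 0 is fully up, 0.04 the lower stop; spring 240 N/m, preloaded to about 2.8 N so that the empty caddy does not sink it.
- rail_top (a point): Centre of the top of the white parking rail, fixed on the counter: 190 mm along x, 44 mm wide in y, 60 mm high. The caddy is parked across it: caddy centre over this point, caddy x along rail x (either way round), both ends overhanging; with two jars more at one end it tips off.
- jar1_c (a point): Jar, an upright closed cylinder 54 mm in diameter, 75 mm high, amber with a black lid (about 90 g). This point is its centre, 37.5 mm above its underside; z is its axis. All jars are alike; four to six are present, standing on the counter on both sides of the parking rail, and the absent ones have no pose.
- jar2_c (a point): Jar, an upright closed cylinder 54 mm in diameter, 75 mm high, amber with a black lid (about 90 g). This point is its centre, 37.5 mm above its underside; z is its axis. All jars are alike; four to six are present, standing on the counter on both sides of the parking rail, and the absent ones have no pose.
- jar3_c (a point): Jar, an upright closed cylinder 54 mm in diameter, 75 mm high, amber with a black lid (about 90 g). This point is its centre, 37.5 mm above its underside; z is its axis. All jars are alike; four to six are present, standing on the counter on both sides of the parking rail, and the absent ones have no pose.
- jar4_c (a point): Jar, an upright closed cylinder 54 mm in diameter, 75 mm high, amber with a black lid (about 90 g). This point is its centre, 37.5 mm above its underside; z is its axis. All jars are alike; four to six are present, standing on the counter on both sides of the parking rail, and the absent ones have no pose.
- jar5_c (a point): Jar, an upright closed cylinder 54 mm in diameter, 75 mm high, amber with a black lid (about 90 g). This point is its centre, 37.5 mm above its underside; z is its axis. All jars are alike; four to six are present, standing on the counter on both sides of the parking rail, and the absent ones have no pose.
- jar6_c (a point): Jar, an upright closed cylinder 54 mm in diameter, 75 mm high, amber with a black lid (about 90 g). This point is its centre, 37.5 mm above its underside; z is its axis. All jars are alike; four to six are present, standing on the counter on both sides of the parking rail, and the absent ones have no pose.
- bowl: Glass bowl, 120 mm across, 55 mm high, origin under its centre; a bystander.
- lid: Black plastic lid with a knob, 120 mm across, 34 mm high, origin under its centre; a bystander.
- scoop: Teal silicone scoop, 190 mm long, lying along its x; a bystander.
- whisk: Steel whisk, about 230 mm long, 58 mm high, lying along its x; a bystander.
Not all that is in view belongs to the job. Leave any green or pink look-alike of the part that bears jar6_c alone.

How it is judged:
On the way, in this order (a step that is already met when the one before it is completed fails the run):
1. all jars stand in the caddy's pockets, released, while the caddy stands on the lift (within 25 mm of its centre) (x of jar1_c in the frame of caddy_grip between -0.107 and 0.107 m and z of jar1_c in the frame of caddy_grip between -0.083 and -0.066 m and angle between each of jar1_c, jar2_c, jar3_c, jar4_c, jar5_c, jar6_c's own z axis and vertical below 0.15 rad and (y of jar1_c in the frame of caddy_grip between 0.06 and 0.132 m or y of jar1_c in the frame of caddy_grip between -0.132 and -0.06 m) and x of jar2_c in the frame of caddy_grip between -0.107 and 0.107 m and z of jar2_c in the frame of caddy_grip between -0.083 and -0.066 m and (y of jar2_c in the frame of caddy_grip between 0.06 and 0.132 m or y of jar2_c in the frame of caddy_grip between -0.132 and -0.06 m) and x of jar3_c in the frame of caddy_grip between -0.107 and 0.107 m and z of jar3_c in the frame of caddy_grip between -0.083 and -0.066 m and (y of jar3_c in the frame of caddy_grip between 0.06 and 0.132 m or y of jar3_c in the frame of caddy_grip between -0.132 and -0.06 m) and x of jar4_c in the frame of caddy_grip between -0.107 and 0.107 m and z of jar4_c in the frame of caddy_grip between -0.083 and -0.066 m and (y of jar4_c in the frame of caddy_grip between 0.06 and 0.132 m or y of jar4_c in the frame of caddy_grip between -0.132 and -0.06 m) and x of jar5_c in the frame of caddy_grip between -0.107 and 0.107 m and z of jar5_c in the frame of caddy_grip between -0.083 and -0.066 m and (y of jar5_c in the frame of caddy_grip between 0.06 and 0.132 m or y of jar5_c in the frame of caddy_grip between -0.132 and -0.06 m) and x of jar6_c in the frame of caddy_grip between -0.107 and 0.107 m and z of jar6_c in the frame of caddy_grip between -0.083 and -0.066 m and (y of jar6_c in the frame of caddy_grip between 0.06 and 0.132 m or y of jar6_c in the frame of caddy_grip between -0.132 and -0.06 m) and horizontal distance between caddy_grip and lift_top below 0.025 m and z of caddy_grip in the frame of lift_top below 0.122 m and angle between caddy_grip's own z axis and vertical below 0.06 rad and contact force between the fingers and anything else below 0.5 N), for 0.3 s.
2. the loaded caddy is lifted 30 mm or more clear of the lift, all jars in it (x of jar1_c in the frame of caddy_grip between -0.107 and 0.107 m and z of jar1_c in the frame of caddy_grip between -0.083 and -0.066 m and angle between each of jar1_c, jar2_c, jar3_c, jar4_c, jar5_c, jar6_c's own z axis and vertical below 0.15 rad and (y of jar1_c in the frame of caddy_grip between 0.06 and 0.132 m or y of jar1_c in the frame of caddy_grip between -0.132 and -0.06 m) and x of jar2_c in the frame of caddy_grip between -0.107 and 0.107 m and z of jar2_c in the frame of caddy_grip between -0.083 and -0.066 m and (y of jar2_c in the frame of caddy_grip between 0.06 and 0.132 m or y of jar2_c in the frame of caddy_grip between -0.132 and -0.06 m) and x of jar3_c in the frame of caddy_grip between -0.107 and 0.107 m and z of jar3_c in the frame of caddy_grip between -0.083 and -0.066 m and (y of jar3_c in the frame of caddy_grip between 0.06 and 0.132 m or y of jar3_c in the frame of caddy_grip between -0.132 and -0.06 m) and x of jar4_c in the frame of caddy_grip between -0.107 and 0.107 m and z of jar4_c in the frame of caddy_grip between -0.083 and -0.066 m and (y of jar4_c in the frame of caddy_grip between 0.06 and 0.132 m or y of jar4_c in the frame of caddy_grip between -0.132 and -0.06 m) and x of jar5_c in the frame of caddy_grip between -0.107 and 0.107 m and z of jar5_c in the frame of caddy_grip between -0.083 and -0.066 m and (y of jar5_c in the frame of caddy_grip between 0.06 and 0.132 m or y of jar5_c in the frame of caddy_grip between -0.132 and -0.06 m) and x of jar6_c in the frame of caddy_grip between -0.107 and 0.107 m and z of jar6_c in the frame of caddy_grip between -0.083 and -0.066 m and (y of jar6_c in the frame of caddy_grip between 0.06 and 0.132 m or y of jar6_c in the frame of caddy_grip between -0.132 and -0.06 m) and z of caddy_grip in the frame of lift_top above 0.145 m), for 0.2 s.
At the end, for the whole second after the job is handed in: All jars that are present stand upright in pockets of the caddy; the caddy stands across the parking rail, its centre within 12 mm of the rail's centre line and 30 mm along it, turned less than 10 degrees from square, tilted less than 3.5 degrees (x of jar1_c in the frame of caddy_grip between -0.107 and 0.107 m and z of jar1_c in the frame of caddy_grip between -0.083 and -0.066 m and angle between each of jar1_c, jar2_c, jar3_c, jar4_c, jar5_c, jar6_c's own z axis and vertical below 0.15 rad and (y of jar1_c in the frame of caddy_grip between 0.06 and 0.132 m or y of jar1_c in the frame of caddy_grip between -0.132 and -0.06 m) and x of jar2_c in the frame of caddy_grip between -0.107 and 0.107 m and z of jar2_c in the frame of caddy_grip between -0.083 and -0.066 m and (y of jar2_c in the frame of caddy_grip between 0.06 and 0.132 m or y of jar2_c in the frame of caddy_grip between -0.132 and -0.06 m) and x of jar3_c in the frame of caddy_grip between -0.107 and 0.107 m and z of jar3_c in the frame of caddy_grip between -0.083 and -0.066 m and (y of jar3_c in the frame of caddy_grip between 0.06 and 0.132 m or y of jar3_c in the frame of caddy_grip between -0.132 and -0.06 m) and x of jar4_c in the frame of caddy_grip between -0.107 and 0.107 m and z of jar4_c in the frame of caddy_grip between -0.083 and -0.066 m and (y of jar4_c in the frame of caddy_grip between 0.06 and 0.132 m or y of jar4_c in the frame of caddy_grip between -0.132 and -0.06 m) and x of jar5_c in the frame of caddy_grip between -0.107 and 0.107 m and z of jar5_c in the frame of caddy_grip between -0.083 and -0.066 m and (y of jar5_c in the frame of caddy_grip between 0.06 and 0.132 m or y of jar5_c in the frame of caddy_grip between -0.132 and -0.06 m) and x of jar6_c in the frame of caddy_grip between -0.107 and 0.107 m and z of jar6_c in the frame of caddy_grip between -0.083 and -0.066 m and (y of jar6_c in the frame of caddy_grip between 0.06 and 0.132 m or y of jar6_c in the frame of caddy_grip between -0.132 and -0.06 m) and x of caddy_grip in the frame of rail_top between -0.03 and 0.03 m and y of caddy_grip in the frame of rail_top between -0.012 and 0.012 m and z of caddy_grip in the frame of rail_top between 0.108 and 0.122 m and angle between the x axis of caddy_grip and the x axis of rail_top, either way round below 0.17 rad and angle between caddy_grip's own z axis and vertical below 0.06 rad); the robot touches nothing.
It fails at once if the caddy tilts more than 11 degrees (angle between caddy_grip's own z axis and vertical above 0.2 rad).
It fails at once if a bystander (bowl, lid, scoop, whisk) is moved more than 40 mm (distance of any of bowl, lid, scoop, whisk from where it was at the start of the episode above 0.04 m).
Of jar1, jar2, jar3, jar4, jar5, jar6 only 4 to 6 are there at a start; the rules pass over those that are not, and their reading is None.
At some moment in a run one of jar1, jar2, jar3, jar4, jar5, jar6 may be knocked a few centimetres aside while the robot is not near it.
It also fails if it takes over 210 s, if anything falls off the work surface, if the arm or the gripper's body presses on something with over 40 N, if the wrist force passes 120 N, or if a joint passes its speed limit or range.

## Robot

A 6-joint arm with a two-finger parallel gripper is mounted at the origin on the work surface. World frame = base frame: x ahead of the robot, y to its left, z up, the work surface at z = 0. Lengths are in m, angles in rad, forces in N, time in s.
With the tool pointing down it reaches from about 0.2 to 0.875 m from the base axis. Payload 3.4 kg.
Tool frame: the origin (TCP) lies at the very end of the fingers, on their centre line; the grasp point (between the pads) lies 19 mm behind it; z points along the fingers, y is the line along which they close (so a half turn about z gives the same grasp; the last joint's range is limited). The gripper opens to 94 mm and grips with 3 to 60 N. Pads are 16 mm wide; open, the fingers measure 119 mm over their backs; the gripper's body (75 mm by 177 mm) begins 78 mm behind the grasp point.
Start: joints at [1.141, 0.276, 1.505, -0, 1.361, -0.121], TCP at [0.175, 0.548, 0.205] pointing down, gripper open.
Joint ranges: [-2.89, 2.89], [-0.75, 2.08], [0.22, 2.7], [-1.18, 4.32], [0.11, 2.71], [-2.7, 2.7]. Speed limits (rad/s): [2.57, 2.57, 3.14, 3.14, 3.14, 3.14].

## Interface

Orientations are given as a unit quaternion [w, x, y, z].
In Python, from rig import arm gives the robot as it stands. The module is installed in compiled form; this text tells all that it offers.
- The arm moves only by the tool servo_tool, never from a script. Its arguments are lists of equal length, an entry for each row: "twist": the turn, a rotation vector about the world's x, y, z in degrees, a list of three; "xyz": the shift along the world's x, y, z in mm, a list of three; "grip": the closure in counts, from 0 (fully open) to 255 (shut). In form: {"twist": [[wx, wy, wz], ...], "xyz": [[tx, ty, tz], ...], "grip": [grip, ...]}. A call has 1 to 12 rows; each row is the pose to reach, as a shift and turn from the pose commanded when the call began; what a row does not reach only later rows make up. A row lasts 1/10 s, in which the tool goes at most 50 mm and 8.59 degrees, less where a joint would pass 70% of its speed; a pose out of reach is approached as far as the arm can. A call with a gripper value outside its range is refused whole. The fingers move at their own pace and stop on an object; the grip force is fixed at half the most. Time passes only in rows, so rows that repeat a pose let the fingers close. It gives the time, the measured TCP pose, the force, the opening and the grip force at its end, in the units of the state.
- arm.observe(): the state, without advancing time (a new reading comes with each control period).
- arm.camera(name): name is "scene" or "top"; returns a dict with "image" (384x512x3 uint8, blue, green, red), "vertical_fov" (degrees; the focal length in pixels is half the picture's height over the tangent of half this angle, whatever the lens; pixels are square), "cx", "cy" (the principal point, pixels), "k1" (the pictures are not rectified: a ray, as slopes to the right and down, at radius r is drawn at 1 + k1 r^2 times it, then the intrinsics apply), "xyz" and "attitude" of the camera in the world. Camera axes: x right, y up, looking along -z (the intrinsics and any distortion apply to the point x, -y, -z); pixel columns grow to the right and rows downward; lengths in m; the calibration is good to about 2 mm. A picture is of the moment at which its call begins. There is no depth.
- arm.finish_job(): hands the job in; it is judged then, once.
Trained networks look in a picture, given as the dict that the camera call returned (one of the last four; its "shot" number tells which), for a name from the list of things; names that differ only in an ending like _2 or _b are one class to them, and where a whole thing is asked for, a point or a joint stands for the part that bears it (a point fixed in the world has none). Each returns a list of dicts, best first, with "confidence" (0 to 1); they miss things now and then, are a little off and sometimes report something else, mostly with a low value. They report only what shows in the picture. A call takes as long as a camera call. They do not tell look-alikes from the thing itself.
- arm.find_in(picture, target): "point" ([x, y, z] in m, in world coordinates, good to about 4 mm: the middle of the surface that is visible of it).
- arm.tip_of(picture, target): "point" ([x, y, z] in m, in world coordinates, good to about 4 mm: a listed point, or the origin of a listed thing).
The state is a dict: "t": time; "qpos": joint angles; "joint_vel": joint speeds; "joint_torque": joint torques, N m; "tool_pos": TCP position; "tcp_rot": TCP orientation; "force": force on the tool from outside, world axes, zero at the start; "wrist_torque": the same for the moment, N m; "grip_width": opening from 0.0 (shut) to 1.0 (fully open); "gripper_force": force on a finger pad.
Only numpy, scipy, OpenCV 4.12 (cv2) and the standard library are available. Lean on these libraries where they do the work, as an engineer would, in place of code of your own. Each camera call takes 0.05 s, during which the arm holds its last target. There are 200 camera calls.

## Working session

There is one attempt and no reset: what is moved stays moved. The work goes in short steps, Python scripts to look and compute and a tool call to move; the robot and the scene stay as the last step left them, time stands still between calls to the robot, and variables do not carry over. Pictures are saved under pics/ and viewed, at most 14 in all, crops included, and the job is handed in when it is done.

Besides the shell and the picture viewer there is one more tool, called after "Request:" by a JSON object that holds its "name" and its "arguments", one argument or row to a line. servo_tool: Moves the arm, as the interface text tells. Its arguments: {"type":"object","properties":{"twist":{"type":"array","items":{"type":"array","items":{"type":"number"}}},"xyz":{"type":"array","items":{"type":"array","items":{"type":"number"}}},"grip":{"type":"array","items":{"type":"number"}}},"required":["twist","xyz","grip"]}

```bash
mkdir -p pics; cat > h.py <<'E'
import numpy as np, cv2
from scipy.spatial.transform import Rotation as R
from rig import arm
def K(c):
    f=c["image"].shape[0]/2/np.tan(np.radians(c["vertical_fov"])/2); return f
def Rm(c):
    q=c["attitude"]; return R.from_quat([q[1],q[2],q[3],q[0]]).as_matrix()
def proj(c,p):
    d=Rm(c).T@(np.array(p)-c["xyz"]); s=np.array([d[0],-d[1]])/-d[2]
    s=s*(1+c["k1"]*(s@s)); return s*K(c)+[c["cx"],c["cy"]]
def back(c,uv,z):
    t=(np.array(uv,float)-[c["cx"],c["cy"]])/K(c); s=t.copy()
    for _ in range(20): s=t/(1+c["k1"]*(s@s))
    d=Rm(c)@np.array([s[0],-s[1],-1]); o=np.array(c["xyz"]); return o+d*(z-o[2])/d[2]
E
python3 - <<'E'
from h import *
print(arm.observe())
for n in ["scene","top"]:
    c=arm.camera(n); cv2.imwrite(f"pics/{n}0.png",c["image"]); print(n,c["xyz"],c["attitude"],c["vertical_fov"],c["k1"])
    for t in ["jar1_c","caddy_grip","caddy_end_a","lift_top","rail_top","bowl","lid","scoop","whisk"]:
        for r in arm.tip_of(c,t): print(t,np.round(r["point"],3),round(r["confidence"],2),np.round(proj(c,r["point"])))
E
```

```text
{'t': 0.0, 'qpos': array([ 1.14098927e+00,  2.76582275e-01,  1.50609685e+00, -9.45099176e-06,
        1.36066337e+00, -1.21013453e-01]), 'joint_vel': array([ 2.30730772e-04, -9.53013019e-05,  2.00955952e-03, -2.30494722e-03,
        9.43654093e-05,  1.39120389e-03]), 'joint_torque': array([-2.83784448e-04, -4.04592562e+01, -2.37224579e+01,  6.99388376e-02,
        3.44581192e-02, -1.13564604e-04]), 'tool_pos': array([0.1745358 , 0.54730021, 0.20462644]), 'tcp_rot': array([-2.33480785e-04,  1.53783067e-01,  9.88104247e-01, -8.43204270e-04]), 'force': array([ 0.11644302, -0.26778948,  0.32410275]), 'wrist_torque': array([-0.00016025, -0.012344  , -0.02763277]), 'gripper_force': 0.0, 'grip_width': 1.0014927852626394}
scene [1.26922348 0.7942538  1.07724432] [0.32254047 0.13999841 0.38036322 0.85538992] 53.23100296411061 -0.015693766142101648
jar1_c [0.42  0.316 0.035] 0.68 [350. 235.]
caddy_grip [ 0.5   -0.198  0.188] 0.79 [241. 146.]
caddy_end_a [ 0.523 -0.29   0.074] 0.94 [224. 161.]
caddy_end_a [ 0.489 -0.099  0.08 ] 0.92 [260. 178.]
rail_top [0.514 0.239 0.057] 0.74 [317. 232.]
bowl
[... 197 characters left out ...]
1] 0.72 [262. 274.]
whisk [ 0.52  -0.484 -0.003] 0.59 [201. 155.]
top [0.50078552 0.00726001 1.21905023] [ 0.71223514  0.03120697 -0.02330199 -0.70085965] 54.07381577465222 -0.1263747482713072
jar1_c [0.414 0.315 0.035] 0.81 [161. 245.]
caddy_grip [ 0.508 -0.198  0.186] 0.59 [334. 218.]
caddy_end_a [ 0.485 -0.102  0.071] 0.94 [295. 226.]
caddy_end_a [ 0.522 -0.292  0.071] 0.8 [357. 214.]
lift_top [0.44  0.126 0.035] 0.75 [221. 239.]
rail_top [0.516 0.239 0.061] 0.64 [184. 213.]
bowl [0.757 0.005 0.002] 0.64 [261. 141.]
lid [ 0.521 -0.487  0.001] 0.65 [409. 215.]
scoop [0.551 0.491 0.   ] 0.62 [113. 202.]
scoop [0.753 0.212 0.001] 0.47 [198. 142.]
whisk [ 0.753  0.214 -0.001] 0.84 [198. 142.]
```

View pics/top0.png

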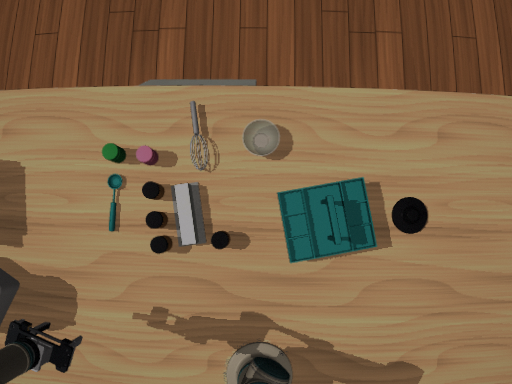

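View pics/scene0.png

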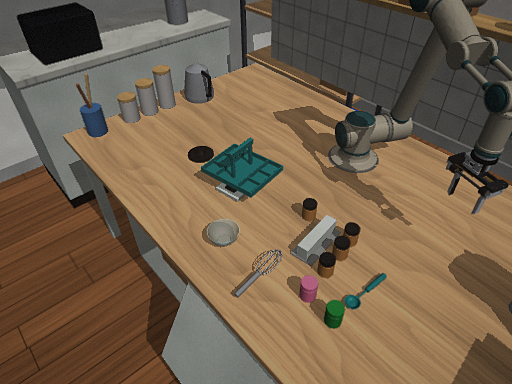

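The top view shows four amber jars with black lids at (152,190), (156,219), (160,244) and (220,240). Look-alikes: green (111,152), pink (147,155), and the black lid (409,215), which is a bystander. The rail is at (186,213) and the caddy at (327,219). I choose the four black-lidded jars and will check them in one crop.

```bash
cat > m.py <<'E'
from h import *
def jars(c):
    g=c["image"].max(2); out=[]
    n,l,s,ce=cv2.connectedComponentsWithStats((g<45).astype(np.uint8))
    for i in range(1,n):
        if s[i,4]>40 and s[i,4]<600: 
            p=back(c,ce[i],.075); out.append((np.round(ce[i],1),s[i,4],np.round(p[:2],4)))
    return out
def rect(c,mask,z):
    cs,_=cv2.findContours(mask,cv2.RETR_EXTERNAL,cv2.CHAIN_APPROX_NONE)
    k=max(cs,key=cv2.contourArea)
    w=np.array([back(c,p[0],z)[:2] for p in k],np.float32)
    return cv2.minAreaRect(w)
E
python3 - <<'E'
from m import *
c=arm.camera("top"); im=c["image"]
print(*jars(c),sep="\n")
for r in arm.tip_of(c,"jar1_c"): print(np.round(r["point"],3),r["confidence"])
roi=np.zeros(im.shape[:2],np.uint8); roi[170:260,168:215]=1
print("rail",rect(c,((im.min(2)>150)*roi).astype(np.uint8),.06))
hsv=cv2.cvtColor(im,cv2.COLOR_BGR2HSV)
t=cv2.inRange(hsv,(80,90,20),(100,255,255)); t[:,:260]=0
print("caddy",rect(c,t,.094))
s=arm.camera("scene"); print("scene",*jars(s),sep="\n")
a=cv2.resize(im[140:260,100:380],None,fx=2.85,fy=2.85,interpolation=cv2.INTER_CUBIC)
cv2.imwrite("pics/crop0.png",a)
E
```

```text
(array([119.7, 155.2]), np.int32(118), array([0.6939, 0.448 ]))
(array([152., 190.]), np.int32(270), array([0.5862, 0.3392]))
(array([155.7, 219.2]), np.int32(276), array([0.4964, 0.3245]))
(array([219.9, 239.4]), np.int32(251), array([0.4391, 0.1249]))
(array([160.6, 243.8]), np.int32(281), array([0.4216, 0.3069]))
(array([  6.9, 280.2]), np.int32(224), array([0.2848, 0.822 ]))
(array([269.8, 367.4]), np.int32(540), array([ 0.0528, -0.0328]))
(array([252.6, 380.6]), np.int32(113), array([0.0106, 0.0186]))
[0.417 0.315 0.037] 0.56
rail ((0.5158230066299438, 0.23929788172245026), (0.18364191055297852, 0.04074709117412567), 10.20216178894043)
caddy ((0.5049015879631042, -0.19620166718959808), (0.21214528381824493, 0.26581278443336487), 10.903120040893555)
scene
(array([243.1,  32.1]), np.int32(293), array([-0.515 , -1.4238]))
(array([472.8,   5.3]), np.int32(76), array([-2.3827, -0.6165]))
(array([490.4,  59.8]), np.int32(258), array([-1.3757, -0.0095]))
(array([207.6,  83.7]), np.int32(108), array([ 0.1555, -0.9273]))
(array([348.8,  99.5]), np.int32(78), array([-0.2985, -0.277 ]))
(array([377.9, 110.2]), np.int32(52), array([-0.3218, -0.108 ]))
(array([355.9, 119.4]), np.int32(203), array([-0.1664, -0.1266]))
(array([341.8, 137.3]), np.int32(283), array([ 0.0068, -0.072 ]))
(array([200.3, 153.7]), np.int32(328), array([ 0.5699, -0.402 ]))
(array([ 76.8, 195.1]), np.int32(297), array([ 1.0854, -0.499 ]))
(array([454.2, 185.7]), np.int32(55), array([-0.062 ,  0.4438]))
(array([230.2, 188.5]), np.int32(42), array([ 0.614 , -0.1331]))
(array([309.4, 203.8]), np.int32(133), array([0.4441, 0.1335]))
(array([351.7, 228.9]), np.int32(156), array([0.4257, 0.3198]))
(array([341.7, 242.4]), np.int32(178), array([0.5004, 0.3365]))
(array([327. , 259.1]), np.int32(203), array([0.5918, 0.3508]))
(array([326.1, 316.7]), np.int32(50), array([0.7499, 0.4867]))
```

View pics/crop0.png

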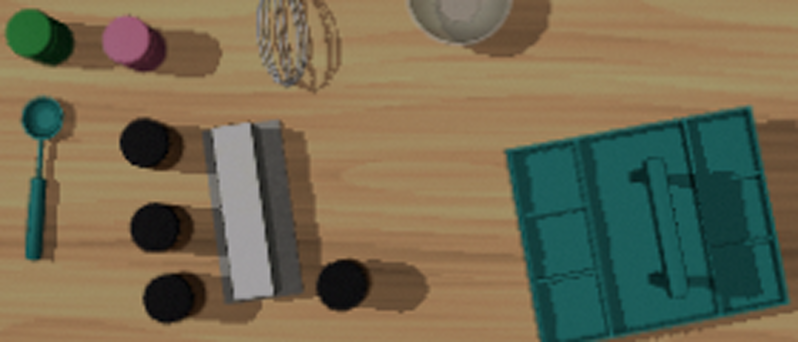

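The crop confirms four black-lidded jars around the white rail at crop (147,143), (158,227), (170,298) and (343,284). Green and pink are apart at the upper left. Next I refine the jar centres by correcting the silhouette bias.

```bash
cat >> m.py <<'E'
def lidfit(c,ce,h=.018,n=4):
    """xy of a jar from the centroid of its dark lid"""
    xy=back(c,ce,.07)[:2]; a=np.linspace(0,2*np.pi,40)
    for _ in range(n):
        P=[proj(c,[xy[0]+.027*np.cos(t),xy[1]+.027*np.sin(t),z]) for t in a for z in(.075,.075-h)]
        m=cv2.moments(cv2.convexHull(np.array(P,np.float32)))
        d=np.array([m["m10"],m["m01"]])/m["m00"]
        xy=xy+back(c,ce,.07)[:2]-back(c,d,.07)[:2]
    return xy
def look():
    for n in("top","scene"):
        c=arm.camera(n)
        for ce,s,p in jars(c):
            if .3<p[0]<.7 and .05<p[1]<.42 and s>100: print(n,ce,s,np.round(lidfit(c,ce),4))
    return c
E
python3 -c "
from m import *
look()"
```

```text
top [152.  189.9] 269 [0.587  0.3417]
top [155.7 219.2] 277 [0.4963 0.3268]
top [220.  239.5] 250 [0.4385 0.1254]
top [160.6 243.8] 280 [0.421  0.3091]
scene [309.4 203.8] 134 [0.4364 0.1274]
scene [351.8 228.8] 154 [0.4174 0.3153]
scene [341.7 242.4] 177 [0.4933 0.3322]
scene [327.  259.1] 203 [0.5853 0.3465]
```

Request:
{"name": "servo_tool", "arguments": {
  "twist": [
    [0, 0, 5],
    [0, 0, 10],
    [0, 0, 15],
    [0, 0, 20],
    [0, 0, 25],
    [0, 0, 28.2],
    [0, 0, 28.2],
    [0, 0, 28.2],
    [0, 0, 28.2]
  ],
  "xyz": [
    [30, -30, 0],
    [65, -65, 0],
    [105, -100, 0],
    [145, -140, 0],
    [185, -180, 0],
    [225, -215, 0],
    [245, -234, 0],
    [245, -234, 0],
    [245, -234, 0]
  ],
  "grip": [0, 0, 0, 0, 0, 0, 0, 0, 0]
}}

```text
t: 2.15
tool_pos: [0.4203, 0.3131, 0.2054]
tcp_rot: [-0.0, -0.09, 0.996, 0.0]
force: [0.7, 0.0, 0.4]
grip_width: 1.003
gripper_force: 0.0
```

Request:
{"name": "servo_tool", "arguments": {
  "twist": [
    [0, 0, 0],
    [0, 0, 0],
    [0, 0, 0],
    [0, 0, 0],
    [0, 0, 0],
    [0, 0, 0],
    [0, 0, 0],
    [0, 0, 0],
    [0, 0, 0],
    [0, 0, 0],
    [0, 0, 0],
    [0, 0, 0]
  ],
  "xyz": [
    [-1, -1, -30],
    [-1, -1, -65],
    [-1, -1, -100],
    [-1, -1, -130],
    [-1, -1, -152],
    [-1, -1, -165],
    [-1, -1, -165],
    [-1, -1, -165],
    [-1, -1, -165],
    [-1, -1, -165],
    [-1, -1, -165],
    [-1, -1, -165]
  ],
  "grip": [0, 0, 0, 0, 0, 0, 0, 255, 255, 255, 255, 255]
}}

```text
t: 3.35
tool_pos: [0.419, 0.313, 0.041]
tcp_rot: [0.0, -0.091, 0.996, 0.0]
force: [0.2, 0.3, 0.3]
grip_width: 0.612
gripper_force: 0.3
```

Request:
{"name": "servo_tool", "arguments": {
  "twist": [
    [0, 0, 0],
    [0, 0, 0],
    [0, 0, 0],
    [0, 0, 0],
    [0, 0, 0],
    [0, 0, 0],
    [0, 0, 0],
    [0, 0, 0],
    [0, 0, 0],
    [0, 0, 0],
    [0, 0, 0],
    [0, 0, 0]
  ],
  "xyz": [
    [0, 0, 0],
    [0, 0, 0],
    [0, 0, 0],
    [0, 0, 10],
    [0, 0, 30],
    [0, 0, 60],
    [0, 0, 100],
    [0, 0, 140],
    [0, 0, 180],
    [0, 0, 205],
    [0, 0, 220],
    [0, 0, 220]
  ],
  "grip": [255, 255, 255, 255, 255, 255, 255, 255, 255, 255, 255, 255]
}}

```text
t: 4.55
tool_pos: [0.4198, 0.313, 0.2631]
tcp_rot: [0.002, -0.091, 0.996, 0.001]
force: [-0.1, -0.4, -0.2]
grip_width: 0.57
gripper_force: 30.0
```

Request:
{"name": "servo_tool", "arguments": {
  "twist": [
    [0, 0, 0],
    [0, 0, 0],
    [0, 0, 0],
    [0, 0, 0],
    [0, 0, 0],
    [0, 0, 0],
    [0, 0, 0],
    [0, 0, 0],
    [0, 0, 0],
    [0, 0, 0],
    [0, 0, 0],
    [0, 0, 0]
  ],
  "xyz": [
    [0, -15, 0],
    [0, -45, 0],
    [0, -90, 0],
    [0, -135, 0],
    [0, -180, 0],
    [0, -225, 0],
    [0, -270, 0],
    [0, -315, 0],
    [0, -360, 0],
    [0, -400, 0],
    [-1, -429, 0],
    [-1, -429, 0]
  ],
  "grip": [255, 255, 255, 255, 255, 255, 255, 255, 255, 255, 255, 255]
}}

```text
t: 5.75
tool_pos: [0.4159, -0.1197, 0.2586]
tcp_rot: [-0.002, -0.089, 0.996, -0.0]
force: [-0.7, -0.7, -0.4]
grip_width: 0.573
gripper_force: 30.0
```

Request:
{"name": "servo_tool", "arguments": {
  "twist": [
    [0, 0, 0],
    [0, 0, 0],
    [0, 0, 0],
    [0, 0, 0]
  ],
  "xyz": [
    [0, 0, -30],
    [0, 0, -60],
    [0, 0, -80],
    [0, 0, -80]
  ],
  "grip": [255, 255, 255, 255]
}}

```text
t: 6.15
tool_pos: [0.414, -0.1142, 0.177]
tcp_rot: [-0.004, -0.092, 0.996, 0.002]
force: [-0.8, -0.2, -2.0]
grip_width: 0.57
gripper_force: 30.0
```

```bash
python3 - <<'E'
from m import *
c=arm.camera("scene"); t=arm.camera("top")
for q in(c,t): print([(np.round(r["point"],3),r["confidence"]) for r in arm.tip_of(q,"caddy_end_a")],[(np.round(r["point"],3),r["confidence"]) for r in arm.tip_of(q,"jar1_c")])
a=cv2.resize(c["image"][90:220,170:330],None,fx=4,fy=4,interpolation=cv2.INTER_CUBIC)
cv2.imwrite("pics/a.png",a[:, :800]); print(arm.observe()["tool_pos"])
E
```

```text
[(array([ 0.487, -0.1  ,  0.076]), 0.82), (array([ 0.525, -0.291,  0.078]), 0.78), (array([0.751, 0.214, 0.001]), 0.75)] [(array([ 0.413, -0.111,  0.174]), 0.51)]
[(array([ 0.487, -0.103,  0.073]), 0.91), (array([ 0.524, -0.294,  0.073]), 0.88)] []
[ 0.41848891 -0.11633079  0.18160537]
```

View pics/a.png

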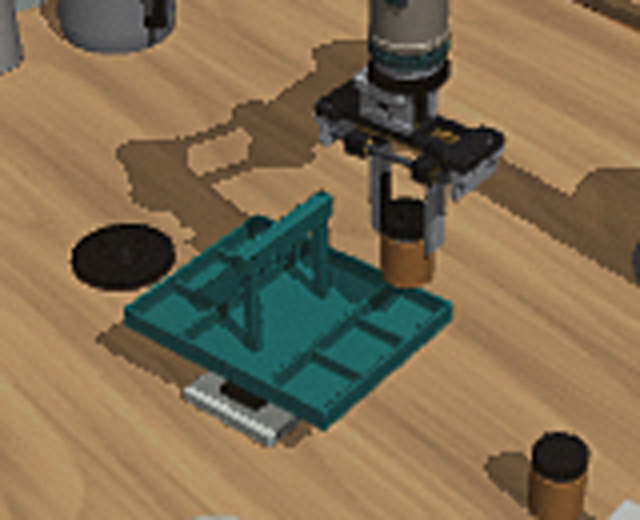

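The scene crop shows the jar hanging centrally in the fingers at crop (405,245), over the near-left pocket. The caddy is undisturbed.

Request:
{"name": "servo_tool", "arguments": {
  "twist": [
    [0, 0, 0],
    [0, 0, 0],
    [0, 0, 0],
    [0, 0, 0],
    [0, 0, 0],
    [0, 0, 0],
    [0, 0, 0],
    [0, 0, 0],
    [0, 0, 0],
    [0, 0, 0]
  ],
  "xyz": [
    [0, 0, -15],
    [0, 0, -35],
    [0, 0, -50],
    [0, 0, -58],
    [0, 0, -62],
    [0, 0, -64],
    [0, 0, -65],
    [0, 0, -65],
    [0, 0, -65],
    [0, 0, -65]
  ],
  "grip": [255, 255, 255, 255, 255, 255, 255, 255, 255, 255]
}}

```text
t: 7.45
tool_pos: [0.418, -0.1163, 0.1158]
tcp_rot: [0.0, -0.092, 0.996, -0.0]
force: [-0.9, 0.5, -1.1]
grip_width: 0.573
gripper_force: 30.0
```

Request:
{"name": "servo_tool", "arguments": {
  "twist": [
    [0, 0, 0],
    [0, 0, 0],
    [0, 0, 0],
    [0, 0, 0],
    [0, 0, 0],
    [0, 0, 0],
    [0, 0, 0],
    [0, 0, 0],
    [0, 0, 0],
    [0, 0, 0],
    [0, 0, 0],
    [0, 0, 0]
  ],
  "xyz": [
    [0, 0, 0],
    [0, 0, 0],
    [0, 0, 0],
    [0, 0, 0],
    [0, 0, 0],
    [0, 0, 10],
    [0, 0, 40],
    [0, 0, 80],
    [0, 0, 120],
    [0, 0, 145],
    [0, 0, 145],
    [0, 0, 145]
  ],
  "grip": [170, 120, 60, 0, 0, 0, 0, 0, 0, 0, 0, 0]
}}

```text
t: 8.65
tool_pos: [0.4177, -0.1161, 0.2609]
tcp_rot: [0.0, -0.092, 0.996, -0.0]
force: [-0.7, -0.5, -0.4]
grip_width: 1.0
gripper_force: 0.0
```

```bash
cat >> m.py <<'E'
def chk():
    c=look(); t=arm.camera("top")
    for q in(c,t): print("ends",[(np.round(r["point"],3),round(r["confidence"],2)) for r in arm.tip_of(q,"caddy_end_a")],"jars",[(np.round(r["point"],3),round(r["confidence"],2)) for r in arm.tip_of(q,"jar1_c")])
E
python3 -c "
from m import *
chk()"
```

```text
top [151.9 189.9] 267 [0.587 0.342]
top [155.6 219.1] 272 [0.4966 0.3271]
top [219.9 239.5] 247 [0.4384 0.1257]
scene [309.4 203.8] 133 [0.4364 0.1274]
scene [341.5 242.5] 173 [0.4941 0.3321]
scene [327.  259.2] 199 [0.5856 0.3468]
ends [(array([ 0.485, -0.103,  0.075]), 0.98), (array([ 0.522, -0.292,  0.073]), 0.81), (array([ 0.417, -0.112,  0.112]), 0.57), (array([0.497, 0.332, 0.039]), 0.42)] jars [(array([ 0.415, -0.111,  0.111]), 0.55), (array([ 0.521, -0.485,  0.   ]), 0.23)]
ends [(array([ 0.486, -0.104,  0.069]), 0.7), (array([ 0.522, -0.292,  0.068]), 0.62), (array([0.44 , 0.13 , 0.036]), 0.58)] jars []
```

Request:
{"name": "servo_tool", "arguments": {
  "twist": [
    [0, 0, 0],
    [0, 0, 0],
    [0, 0, 0],
    [0, 0, 0],
    [0, 0, 0],
    [0, 0, 0],
    [0, 0, 0],
    [0, 0, 0],
    [0, 0, 0]
  ],
  "xyz": [
    [3, 30, 0],
    [6, 70, 0],
    [9, 110, 0],
    [12, 150, 0],
    [15, 190, 0],
    [18, 225, 0],
    [19, 242, -20],
    [19, 242, -40],
    [19, 242, -50]
  ],
  "grip": [0, 0, 0, 0, 0, 0, 0, 0, 0]
}}

```text
t: 9.9
tool_pos: [0.4355, 0.1263, 0.2086]
tcp_rot: [-0.002, -0.092, 0.996, -0.0]
force: [-0.4, -0.0, 0.2]
grip_width: 1.0
gripper_force: 0.0
```

Request:
{"name": "servo_tool", "arguments": {
  "twist": [
    [0, 0, 0],
    [0, 0, 0],
    [0, 0, 0],
    [0, 0, 0],
    [0, 0, 0],
    [0, 0, 0],
    [0, 0, 0],
    [0, 0, 0],
    [0, 0, 0],
    [0, 0, 0],
    [0, 0, 0],
    [0, 0, 0]
  ],
  "xyz": [
    [0, 0, -30],
    [0, 0, -70],
    [0, 0, -110],
    [0, 0, -145],
    [0, 0, -165],
    [0, 0, -170],
    [0, 0, -170],
    [0, 0, -170],
    [0, 0, -170],
    [0, 0, -170],
    [0, 0, -170],
    [0, 0, -170]
  ],
  "grip": [0, 0, 0, 0, 0, 0, 255, 255, 255, 255, 255, 255]
}}

```text
t: 11.1
tool_pos: [0.4372, 0.1261, 0.0411]
tcp_rot: [0.001, -0.091, 0.996, 0.0]
force: [-0.6, 0.8, 3.6]
grip_width: 0.568
gripper_force: 30.0
```

Request:
{"name": "servo_tool", "arguments": {
  "twist": [
    [0, 0, 0],
    [0, 0, 0],
    [0, 0, 0],
    [0, 0, 0],
    [0, 0, 0],
    [0, 0, 0],
    [0, 0, 0],
    [0, 0, 0],
    [0, 0, 0],
    [0, 0, 0],
    [0, 0, 0],
    [0, 0, 0]
  ],
  "xyz": [
    [0, 0, 0],
    [0, 0, 0],
    [0, 0, 0],
    [0, 0, 10],
    [0, 0, 30],
    [0, 0, 60],
    [0, 0, 100],
    [0, 0, 140],
    [0, 0, 180],
    [0, 0, 220],
    [0, 0, 240],
    [0, 0, 240]
  ],
  "grip": [255, 255, 255, 255, 255, 255, 255, 255, 255, 255, 255, 255]
}}

```text
t: 12.3
tool_pos: [0.4384, 0.1259, 0.2838]
tcp_rot: [0.003, -0.092, 0.996, -0.0]
force: [-0.1, 0.0, -1.3]
grip_width: 0.568
gripper_force: 30.0
```

Request:
{"name": "servo_tool", "arguments": {
  "twist": [
    [0, 0, 0],
    [0, 0, 0],
    [0, 0, 0],
    [0, 0, 0],
    [0, 0, 0],
    [0, 0, 0],
    [0, 0, 0],
    [0, 0, 0],
    [0, 0, 0],
    [0, 0, 0],
    [0, 0, 0],
    [0, 0, 0]
  ],
  "xyz": [
    [5, -15, 0],
    [16, -45, 0],
    [32, -85, 0],
    [48, -125, 0],
    [64, -165, 0],
    [80, -205, 0],
    [96, -245, 0],
    [112, -285, 0],
    [128, -325, 0],
    [144, -365, 0],
    [154, -392, 0],
    [154, -402, 0]
  ],
  "grip": [255, 255, 255, 255, 255, 255, 255, 255, 255, 255, 255, 255]
}}

```text
t: 13.5
tool_pos: [0.5906, -0.2789, 0.2769]
tcp_rot: [-0.002, -0.09, 0.996, 0.001]
force: [-0.5, 0.8, -1.8]
grip_width: 0.569
gripper_force: 30.0
```

Request:
{"name": "servo_tool", "arguments": {
  "twist": [
    [0, 0, 0],
    [0, 0, 0],
    [0, 0, 0],
    [0, 0, 0],
    [0, 0, 0],
    [0, 0, 0],
    [0, 0, 0],
    [0, 0, 0],
    [0, 0, 0],
    [0, 0, 0],
    [0, 0, 0],
    [0, 0, 0]
  ],
  "xyz": [
    [0, 0, -20],
    [0, 0, -50],
    [0, 0, -80],
    [0, 0, -105],
    [0, 0, -125],
    [0, 0, -140],
    [0, 0, -152],
    [0, 0, -160],
    [0, 0, -164],
    [0, 0, -167],
    [0, 0, -167],
    [0, 0, -167]
  ],
  "grip": [255, 255, 255, 255, 255, 255, 255, 255, 255, 255, 255, 255]
}}

```text
t: 14.7
tool_pos: [0.5911, -0.2764, 0.1141]
tcp_rot: [0.0, -0.092, 0.996, -0.0]
force: [-0.2, -0.0, -0.6]
grip_width: 0.571
gripper_force: 30.0
```

Request:
{"name": "servo_tool", "arguments": {
  "twist": [
    [0, 0, 0],
    [0, 0, 0],
    [0, 0, 0],
    [0, 0, 0],
    [0, 0, 0],
    [0, 0, 0],
    [0, 0, 0],
    [0, 0, 0],
    [0, 0, 0],
    [0, 0, 0],
    [0, 0, 0],
    [0, 0, 0]
  ],
  "xyz": [
    [0, 0, 0],
    [0, 0, 0],
    [0, 0, 0],
    [0, 0, 0],
    [0, 0, 0],
    [0, 0, 10],
    [0, 0, 40],
    [0, 0, 80],
    [0, 0, 120],
    [0, 0, 147],
    [0, 0, 147],
    [0, 0, 147]
  ],
  "grip": [170, 120, 60, 0, 0, 0, 0, 0, 0, 0, 0, 0]
}}

```text
t: 15.9
tool_pos: [0.5908, -0.2761, 0.2612]
tcp_rot: [0.001, -0.092, 0.996, -0.0]
force: [-0.0, 0.5, -0.6]
grip_width: 0.996
gripper_force: 0.0
```

```bash
python3 -c "
from m import *
chk()"
```

```text
top [151.8 189.9] 264 [0.587  0.3423]
top [155.6 219.2] 274 [0.4963 0.3271]
scene [341.5 242.5] 173 [0.4941 0.3321]
scene [326.9 259.2] 200 [0.5859 0.3465]
ends [(array([ 0.484, -0.102,  0.068]), 0.94), (array([ 0.523, -0.289,  0.068]), 0.69)] jars [(array([ 0.418, -0.118,  0.108]), 0.78)]
ends [(array([ 0.484, -0.103,  0.067]), 0.94), (array([ 0.521, -0.292,  0.068]), 0.92)] jars [(array([ 0.415, -0.115,  0.105]), 0.53)]
```

Request:
{"name": "servo_tool", "arguments": {
  "twist": [
    [0, 0, 0],
    [0, 0, 0],
    [0, 0, 0],
    [0, 0, 0],
    [0, 0, 0],
    [0, 0, 0],
    [0, 0, 0],
    [0, 0, 0],
    [0, 0, 0],
    [0, 0, 0],
    [0, 0, 0],
    [0, 0, 0]
  ],
  "xyz": [
    [-8, 50, 0],
    [-16, 100, 0],
    [-24, 150, 0],
    [-32, 200, 0],
    [-40, 250, 0],
    [-48, 300, 0],
    [-56, 350, 0],
    [-64, 400, 0],
    [-72, 450, 0],
    [-80, 500, 0],
    [-88, 550, 0],
    [-96, 590, 0]
  ],
  "grip": [0, 0, 0, 0, 0, 0, 0, 0, 0, 0, 0, 0]
}}

```text
t: 17.45
tool_pos: [0.4941, 0.3159, 0.2602]
tcp_rot: [-0.0, -0.092, 0.996, -0.0]
force: [0.3, -0.7, 0.8]
grip_width: 0.997
gripper_force: 0.0
```

Request:
{"name": "servo_tool", "arguments": {
  "twist": [
    [0, 0, 0],
    [0, 0, 0],
    [0, 0, 0],
    [0, 0, 0]
  ],
  "xyz": [
    [0, 15, -20],
    [0, 15, -50],
    [0, 15, -50],
    [0, 15, -50]
  ],
  "grip": [0, 0, 0, 0]
}}

```text
t: 17.85
tool_pos: [0.4945, 0.3286, 0.2102]
tcp_rot: [-0.001, -0.092, 0.996, -0.0]
force: [-0.1, 0.6, 1.1]
grip_width: 0.997
gripper_force: 0.0
```

```bash
python3 -c "
from m import *
print(arm.observe()['tool_pos']); look()"
```

```text
[0.49451744 0.3285831  0.21019865]
scene [341.5 242.5] 173 [0.4941 0.3321]
scene [326.9 259.2] 200 [0.5859 0.3465]
```

Unmoved; grasp.

Request:
{"name": "servo_tool", "arguments": {
  "twist": [
    [0, 0, 0],
    [0, 0, 0],
    [0, 0, 0],
    [0, 0, 0],
    [0, 0, 0],
    [0, 0, 0],
    [0, 0, 0],
    [0, 0, 0],
    [0, 0, 0],
    [0, 0, 0],
    [0, 0, 0],
    [0, 0, 0]
  ],
  "xyz": [
    [0, 0, -30],
    [0, 0, -70],
    [0, 0, -110],
    [0, 0, -145],
    [0, 0, -165],
    [0, 0, -170],
    [0, 0, -170],
    [0, 0, -170],
    [0, 0, -170],
    [0, 0, -170],
    [0, 0, -170],
    [0, 0, -170]
  ],
  "grip": [0, 0, 0, 0, 0, 0, 255, 255, 255, 255, 255, 255]
}}

```text
t: 19.15
tool_pos: [0.4952, 0.3295, 0.0413]
tcp_rot: [0.001, -0.091, 0.996, 0.001]
force: [-0.6, 1.1, 3.4]
grip_width: 0.568
gripper_force: 30.0
```

Request:
{"name": "servo_tool", "arguments": {
  "twist": [
    [0, 0, 0],
    [0, 0, 0],
    [0, 0, 0],
    [0, 0, 0],
    [0, 0, 0],
    [0, 0, 0],
    [0, 0, 0],
    [0, 0, 0],
    [0, 0, 0],
    [0, 0, 0],
    [0, 0, 0],
    [0, 0, 0]
  ],
  "xyz": [
    [0, 0, 0],
    [0, 0, 0],
    [0, 0, 0],
    [0, 0, 10],
    [0, 0, 30],
    [0, 0, 60],
    [0, 0, 100],
    [0, 0, 140],
    [0, 0, 180],
    [0, 0, 220],
    [0, 0, 240],
    [0, 0, 240]
  ],
  "grip": [255, 255, 255, 255, 255, 255, 255, 255, 255, 255, 255, 255]
}}

```text
t: 20.35
tool_pos: [0.4961, 0.3291, 0.2841]
tcp_rot: [0.003, -0.091, 0.996, 0.001]
force: [-0.0, 0.1, -1.8]
grip_width: 0.569
gripper_force: 30.0
```

Request:
{"name": "servo_tool", "arguments": {
  "twist": [
    [0, 0, 0],
    [0, 0, 0],
    [0, 0, 0],
    [0, 0, 0],
    [0, 0, 0],
    [0, 0, 0],
    [0, 0, 0],
    [0, 0, 0],
    [0, 0, 0],
    [0, 0, 0],
    [0, 0, 0],
    [0, 0, 0]
  ],
  "xyz": [
    [2, -15, 0],
    [6, -45, 0],
    [12, -85, 0],
    [18, -125, 0],
    [24, -165, 0],
    [30, -205, 0],
    [36, -245, 0],
    [42, -285, 0],
    [48, -330, 0],
    [54, -375, 0],
    [60, -408, 0],
    [60, -419, 0]
  ],
  "grip": [255, 255, 255, 255, 255, 255, 255, 255, 255, 255, 255, 255]
}}

```text
t: 21.55
tool_pos: [0.5533, -0.0943, 0.2775]
tcp_rot: [-0.003, -0.089, 0.996, -0.0]
force: [-0.2, 0.2, -1.2]
grip_width: 0.569
gripper_force: 30.0
```

Request:
{"name": "servo_tool", "arguments": {
  "twist": [
    [0, 0, 0],
    [0, 0, 0],
    [0, 0, 0],
    [0, 0, 0],
    [0, 0, 0],
    [0, 0, 0],
    [0, 0, 0],
    [0, 0, 0],
    [0, 0, 0],
    [0, 0, 0],
    [0, 0, 0],
    [0, 0, 0]
  ],
  "xyz": [
    [0, 0, -20],
    [0, 0, -50],
    [0, 0, -80],
    [0, 0, -105],
    [0, 0, -125],
    [0, 0, -142],
    [0, 0, -155],
    [0, 0, -163],
    [0, 0, -167],
    [0, 0, -170],
    [0, 0, -170],
    [0, 0, -170]
  ],
  "grip": [255, 255, 255, 255, 255, 255, 255, 255, 255, 255, 255, 255]
}}

```text
t: 22.75
tool_pos: [0.5552, -0.0903, 0.1111]
tcp_rot: [0.001, -0.092, 0.996, -0.0]
force: [0.2, 0.3, -0.7]
grip_width: 0.568
gripper_force: 30.0
```

Request:
{"name": "servo_tool", "arguments": {
  "twist": [
    [0, 0, 0],
    [0, 0, 0],
    [0, 0, 0],
    [0, 0, 0],
    [0, 0, 0],
    [0, 0, 0],
    [0, 0, 0],
    [0, 0, 0],
    [0, 0, 0],
    [0, 0, 0],
    [0, 0, 0],
    [0, 0, 0]
  ],
  "xyz": [
    [0, 0, 0],
    [0, 0, 0],
    [0, 0, 0],
    [0, 0, 0],
    [0, 0, 0],
    [0, 0, 10],
    [0, 0, 40],
    [0, 0, 80],
    [0, 0, 120],
    [0, 0, 150],
    [0, 0, 150],
    [0, 0, 150]
  ],
  "grip": [170, 120, 60, 0, 0, 0, 0, 0, 0, 0, 0, 0]
}}

```text
t: 23.95
tool_pos: [0.5549, -0.0902, 0.2613]
tcp_rot: [0.001, -0.092, 0.996, -0.0]
force: [-0.1, 0.3, -0.5]
grip_width: 0.995
gripper_force: 0.0
```

```bash
python3 -c "
from m import *
chk()
c=arm.camera('scene'); cv2.imwrite('pics/b.png',cv2.resize(c['image'][90:290,170:390],None,fx=3,fy=3,interpolation=cv2.INTER_CUBIC))"
```

```text
top [151.9 189.9] 268 [0.587 0.342]
scene [326.8 259.2] 192 [0.5861 0.3463]
ends [(array([ 0.524, -0.288,  0.064]), 0.85), (array([ 0.486, -0.1  ,  0.063]), 0.75)] jars [(array([ 0.417, -0.112,  0.102]), 0.72)]
ends [(array([ 0.484, -0.101,  0.063]), 0.98), (array([ 0.521, -0.29 ,  0.062]), 0.67)] jars [(array([ 0.416, -0.115,  0.099]), 0.69)]
```

View pics/b.png

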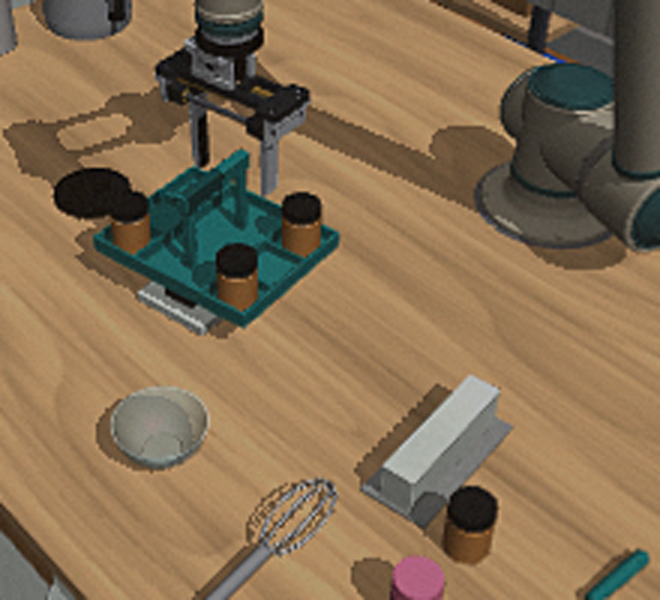

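The crop shows three jars upright in their pockets at (302,225), (237,278) and (130,225), with the caddy level. The last jar stands at (470,525).

Request:
{"name": "servo_tool", "arguments": {
  "twist": [
    [0, 0, 0],
    [0, 0, 0],
    [0, 0, 0],
    [0, 0, 0],
    [0, 0, 0],
    [0, 0, 0],
    [0, 0, 0],
    [0, 0, 0],
    [0, 0, 0],
    [0, 0, 0],
    [0, 0, 0],
    [0, 0, 0]
  ],
  "xyz": [
    [3, 45, 0],
    [7, 90, 0],
    [11, 135, 0],
    [15, 180, 0],
    [19, 225, 0],
    [23, 270, 0],
    [27, 315, 0],
    [31, 360, 0],
    [31, 405, 0],
    [31, 434, -20],
    [31, 434, -50],
    [31, 434, -50]
  ],
  "grip": [0, 0, 0, 0, 0, 0, 0, 0, 0, 0, 0, 0]
}}

```text
t: 25.55
tool_pos: [0.5829, 0.3438, 0.2054]
tcp_rot: [-0.005, -0.093, 0.996, -0.002]
force: [0.5, -0.1, -0.4]
grip_width: 1.0
gripper_force: 0.0
```

```bash
python3 -c "
from m import *
print(arm.observe()['tool_pos']); look()"
```

```text
[0.5829301  0.34376958 0.20537486]
top [127.3 252.1] 535 [0.3923 0.4142]
scene [326.7 259.3] 196 [0.5867 0.3464]
```

Request:
{"name": "servo_tool", "arguments": {
  "twist": [
    [0, 0, 0],
    [0, 0, 0],
    [0, 0, 0],
    [0, 0, 0],
    [0, 0, 0],
    [0, 0, 0],
    [0, 0, 0],
    [0, 0, 0],
    [0, 0, 0],
    [0, 0, 0],
    [0, 0, 0],
    [0, 0, 0]
  ],
  "xyz": [
    [0, 0, -20],
    [0, 0, -60],
    [0, 0, -105],
    [0, 0, -145],
    [0, 0, -165],
    [0, 0, -170],
    [0, 0, -170],
    [0, 0, -170],
    [0, 0, -170],
    [0, 0, -170],
    [0, 0, -170],
    [0, 0, -170]
  ],
  "grip": [0, 0, 0, 0, 0, 0, 255, 255, 255, 255, 255, 255]
}}

```text
t: 26.85
tool_pos: [0.5861, 0.3445, 0.0414]
tcp_rot: [0.001, -0.092, 0.996, 0.001]
force: [-1.0, 1.5, 2.4]
grip_width: 0.568
gripper_force: 30.0
```

Request:
{"name": "servo_tool", "arguments": {
  "twist": [
    [0, 0, 0],
    [0, 0, 0],
    [0, 0, 0],
    [0, 0, 0],
    [0, 0, 0],
    [0, 0, 0],
    [0, 0, 0],
    [0, 0, 0],
    [0, 0, 0],
    [0, 0, 0],
    [0, 0, 0],
    [0, 0, 0]
  ],
  "xyz": [
    [0, 0, 0],
    [0, 0, 0],
    [0, 0, 0],
    [0, 0, 10],
    [0, 0, 30],
    [0, 0, 60],
    [0, 0, 100],
    [0, 0, 140],
    [0, 0, 180],
    [0, 0, 220],
    [0, 0, 240],
    [0, 0, 240]
  ],
  "grip": [255, 255, 255, 255, 255, 255, 255, 255, 255, 255, 255, 255]
}}

```text
t: 28.05
tool_pos: [0.5871, 0.344, 0.2844]
tcp_rot: [0.003, -0.091, 0.996, 0.001]
force: [0.3, 1.0, -0.6]
grip_width: 0.571
gripper_force: 30.0
```

Request:
{"name": "servo_tool", "arguments": {
  "twist": [
    [0, 0, 0],
    [0, 0, 0],
    [0, 0, 0],
    [0, 0, 0],
    [0, 0, 0],
    [0, 0, 0],
    [0, 0, 0],
    [0, 0, 0],
    [0, 0, 0],
    [0, 0, 0],
    [0, 0, 0],
    [0, 0, 0]
  ],
  "xyz": [
    [-3, -15, 0],
    [-9, -45, 0],
    [-17, -85, 0],
    [-26, -125, 0],
    [-34, -165, 0],
    [-42, -205, 0],
    [-50, -245, 0],
    [-58, -285, 0],
    [-67, -325, 0],
    [-75, -365, 0],
    [-83, -405, 0],
    [-91, -445, 0]
  ],
  "grip": [255, 255, 255, 255, 255, 255, 255, 255, 255, 255, 255, 255]
}}

```text
t: 29.25
tool_pos: [0.4917, -0.1029, 0.2779]
tcp_rot: [-0.003, -0.091, 0.996, 0.001]
force: [0.5, -0.2, -0.9]
grip_width: 0.569
gripper_force: 30.0
```

Request:
{"name": "servo_tool", "arguments": {
  "twist": [
    [0, 0, 0],
    [0, 0, 0],
    [0, 0, 0],
    [0, 0, 0],
    [0, 0, 0],
    [0, 0, 0],
    [0, 0, 0],
    [0, 0, 0]
  ],
  "xyz": [
    [-8, -40, 0],
    [-16, -80, 0],
    [-24, -120, 0],
    [-32, -155, 0],
    [-38, -185, 0],
    [-41, -201, 0],
    [-41, -201, 0],
    [-41, -201, 0]
  ],
  "grip": [255, 255, 255, 255, 255, 255, 255, 255]
}}

```text
t: 30.05
tool_pos: [0.4531, -0.301, 0.2794]
tcp_rot: [-0.001, -0.091, 0.996, 0.001]
force: [-0.2, 0.3, -0.9]
grip_width: 0.569
gripper_force: 30.0
```

Request:
{"name": "servo_tool", "arguments": {
  "twist": [
    [0, 0, 0],
    [0, 0, 0],
    [0, 0, 0],
    [0, 0, 0],
    [0, 0, 0],
    [0, 0, 0],
    [0, 0, 0],
    [0, 0, 0],
    [0, 0, 0],
    [0, 0, 0],
    [0, 0, 0],
    [0, 0, 0]
  ],
  "xyz": [
    [0, 0, -20],
    [0, 0, -50],
    [0, 0, -80],
    [0, 0, -105],
    [0, 0, -125],
    [0, 0, -142],
    [0, 0, -155],
    [0, 0, -165],
    [0, 0, -171],
    [0, 0, -174],
    [0, 0, -174],
    [0, 0, -174]
  ],
  "grip": [255, 255, 255, 255, 255, 255, 255, 255, 255, 255, 255, 255]
}}

```text
t: 31.25
tool_pos: [0.4541, -0.3023, 0.107]
tcp_rot: [0.0, -0.092, 0.996, -0.0]
force: [0.5, -0.3, -0.7]
grip_width: 0.57
gripper_force: 30.0
```

Request:
{"name": "servo_tool", "arguments": {
  "twist": [
    [0, 0, 0],
    [0, 0, 0],
    [0, 0, 0],
    [0, 0, 0],
    [0, 0, 0],
    [0, 0, 0],
    [0, 0, 0],
    [0, 0, 0],
    [0, 0, 0],
    [0, 0, 0],
    [0, 0, 0],
    [0, 0, 0]
  ],
  "xyz": [
    [0, 0, 0],
    [0, 0, 0],
    [0, 0, 0],
    [0, 0, 0],
    [0, 0, 0],
    [0, 0, 10],
    [0, 0, 40],
    [0, 0, 80],
    [0, 0, 120],
    [0, 0, 154],
    [0, 0, 154],
    [0, 0, 154]
  ],
  "grip": [170, 120, 60, 0, 0, 0, 0, 0, 0, 0, 0, 0]
}}

```text
t: 32.45
tool_pos: [0.4539, -0.3023, 0.2615]
tcp_rot: [0.001, -0.092, 0.996, -0.001]
force: [-0.3, -0.2, 0.1]
grip_width: 1.0
gripper_force: 0.0
```

```bash
python3 - <<'E'
from m import *
c=arm.camera('scene'); t=arm.camera('top')
for q in(c,t):
  for n in("caddy_end_a","caddy_grip","rail_top","jar1_c"): print(n,[(np.round(r["point"],3),round(r["confidence"],2)) for r in arm.tip_of(q,n)])
hsv=cv2.cvtColor(t["image"],cv2.COLOR_BGR2HSV)
m=cv2.inRange(hsv,(80,90,20),(100,255,255)); m[:,:260]=0
print("caddy",rect(t,m,.081))
cv2.imwrite('pics/c.png',np.hstack([cv2.resize(c['image'][100:220,170:310],None,fx=2.8,fy=2.8),cv2.resize(t['image'][160:280,260:400],None,fx=2.8,fy=2.8)]))
E
```

```text
caddy_end_a [(array([ 0.519, -0.292,  0.061]), 0.87), (array([ 0.486, -0.103,  0.06 ]), 0.69)]
caddy_grip [(array([ 0.505, -0.198,  0.171]), 0.82), (array([ 0.557, -0.089,  0.1  ]), 0.22)]
rail_top [(array([0.515, 0.24 , 0.057]), 0.96)]
jar1_c [(array([ 0.417, -0.115,  0.1  ]), 0.61)]
caddy_end_a [(array([ 0.485, -0.104,  0.059]), 0.89), (array([ 0.518, -0.29 ,  0.057]), 0.85), (array([ 0.592, -0.274,  0.097]), 0.44)]
caddy_grip [(array([ 0.504, -0.199,  0.177]), 0.62)]
rail_top [(array([0.514, 0.237, 0.061]), 0.97)]
jar1_c [(array([ 0.417, -0.116,  0.096]), 0.65)]
caddy ((0.5050092339515686, -0.19585351645946503), (0.21243537962436676, 0.266071617603302), 10.921442031860352)
```

View pics/c.png

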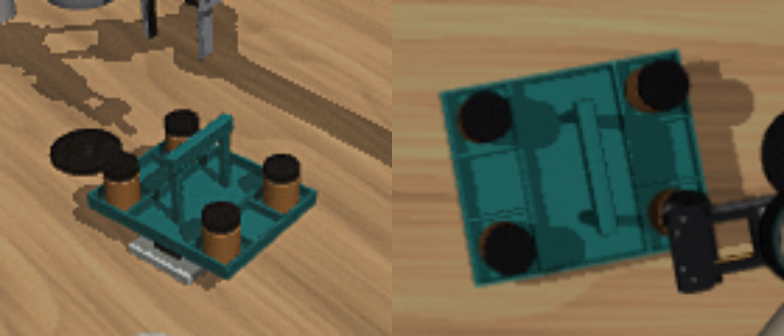

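Both views show four jars upright, one in each corner pocket. The caddy is level and still centred on the lift, at (0.505, -0.197) by both the networks and the outline. Next is the handle.

Request:
{"name": "servo_tool", "arguments": {
  "twist": [
    [0, 0, 0],
    [0, 0, 0],
    [0, 0, 0],
    [0, 0, 0],
    [0, 0, 0],
    [0, 0, 0],
    [0, 0, 0],
    [0, 0, 0],
    [0, 0, 0],
    [0, 0, 0],
    [0, 0, 0],
    [0, 0, 0]
  ],
  "xyz": [
    [12, 25, 0],
    [25, 55, 0],
    [40, 85, 0],
    [51, 105, 0],
    [51, 105, 0],
    [51, 105, -20],
    [51, 105, -45],
    [51, 105, -70],
    [51, 105, -90],
    [51, 105, -102],
    [51, 105, -107],
    [51, 105, -107]
  ],
  "grip": [0, 0, 0, 0, 0, 0, 0, 0, 0, 0, 0, 0]
}}

```text
t: 34.15
tool_pos: [0.5046, -0.1976, 0.1533]
tcp_rot: [-0.0, -0.091, 0.996, 0.0]
force: [-0.8, 0.5, 1.3]
grip_width: 1.001
gripper_force: 0.0
```

Request:
{"name": "servo_tool", "arguments": {
  "twist": [
    [0, 0, 0],
    [0, 0, 0],
    [0, 0, 0],
    [0, 0, 0],
    [0, 0, 0],
    [0, 0, 0],
    [0, 0, 0],
    [0, 0, 0],
    [0, 0, 0],
    [0, 0, 0],
    [0, 0, 0],
    [0, 0, 0]
  ],
  "xyz": [
    [0, 0, 0],
    [0, 0, 0],
    [0, 0, 0],
    [0, 0, 0],
    [0, 0, 0],
    [0, 0, 0],
    [0, 0, 0],
    [0, 0, 0],
    [0, 0, 0],
    [0, 0, 0],
    [0, 0, 0],
    [0, 0, 0]
  ],
  "grip": [130, 160, 180, 190, 200, 210, 220, 230, 240, 255, 255, 255]
}}

```text
t: 35.35
tool_pos: [0.5047, -0.1967, 0.1534]
tcp_rot: [-0.0, -0.092, 0.996, 0.001]
force: [-0.3, 1.5, -0.5]
grip_width: 0.19
gripper_force: 30.0
```

Request:
{"name": "servo_tool", "arguments": {
  "twist": [
    [0, 0, 0],
    [0, 0, 0],
    [0, 0, 0],
    [0, 0, 0],
    [0, 0, 0],
    [0, 0, 0],
    [0, 0, 0],
    [0, 0, 0],
    [0, 0, 0],
    [0, 0, 0],
    [0, 0, 0],
    [0, 0, 0]
  ],
  "xyz": [
    [0, 0, 2],
    [0, 0, 6],
    [0, 0, 12],
    [0, 0, 20],
    [0, 0, 30],
    [0, 0, 42],
    [0, 0, 55],
    [0, 0, 68],
    [0, 0, 80],
    [0, 0, 90],
    [0, 0, 97],
    [0, 0, 100]
  ],
  "grip": [255, 255, 255, 255, 255, 255, 255, 255, 255, 255, 255, 255]
}}

```text
t: 36.55
tool_pos: [0.505, -0.1974, 0.2544]
tcp_rot: [0.0, -0.092, 0.996, -0.0]
force: [0.7, -0.2, -6.3]
grip_width: 0.188
gripper_force: 30.0
```

Request:
{"name": "servo_tool", "arguments": {
  "twist": [
    [0, 0, 0],
    [0, 0, 0],
    [0, 0, 0],
    [0, 0, 0]
  ],
  "xyz": [
    [0, 0, 0],
    [0, 0, 0],
    [0, 0, 0],
    [0, 0, 0]
  ],
  "grip": [255, 255, 255, 255]
}}

```text
t: 36.95
tool_pos: [0.5045, -0.197, 0.253]
tcp_rot: [-0.0, -0.092, 0.996, 0.0]
force: [-0.4, 0.6, -5.8]
grip_width: 0.19
gripper_force: 30.0
```

```bash
python3 - <<'E'
from m import *
c=arm.camera('scene'); t=arm.camera('top')
for q in(c,t):
  for n in("caddy_end_a","caddy_grip","rail_top"): print(n,[(np.round(r["point"],3),round(r["confidence"],2)) for r in arm.tip_of(q,n)])
cv2.imwrite('pics/d.png',cv2.resize(c['image'][70:220,150:330],None,fx=3.3,fy=3.3))
print(arm.observe()["tool_pos"],arm.observe()["force"])
E
```

```text
caddy_end_a [(array([ 0.486, -0.102,  0.165]), 0.85), (array([ 0.521, -0.294,  0.161]), 0.58)]
caddy_grip []
rail_top [(array([0.516, 0.239, 0.056]), 0.92)]
caddy_end_a [(array([ 0.484, -0.104,  0.159]), 0.65)]
caddy_grip [(array([ 0.507, -0.197,  0.272]), 0.68)]
rail_top [(array([0.513, 0.237, 0.061]), 0.88), (array([ 0.521, -0.486,  0.   ]), 0.17)]
[ 0.50477166 -0.19715011  0.25349707] [ 0.29275325 -0.65205428 -6.93341169]
```

View pics/d.png

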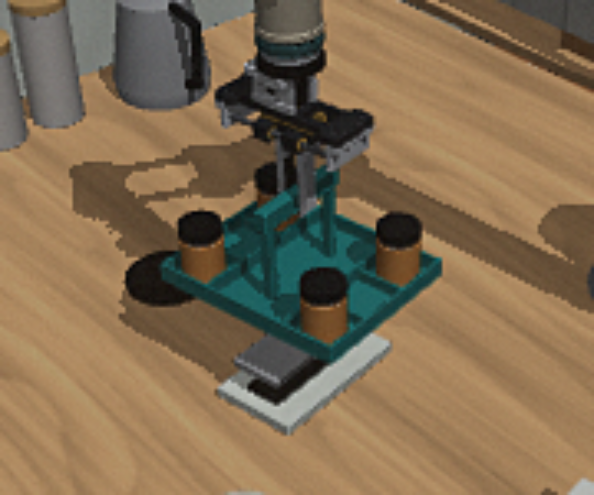

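The crop shows the caddy hanging level and clear of the lift, with all four jars in it at (200,245), (323,300), (398,245) and (270,190). Now I carry it to the rail at (0.515, 0.239).

Request:
{"name": "servo_tool", "arguments": {
  "twist": [
    [0, 0, 0],
    [0, 0, 0],
    [0, 0, 0],
    [0, 0, 0],
    [0, 0, 0],
    [0, 0, 0],
    [0, 0, 0],
    [0, 0, 0],
    [0, 0, 0],
    [0, 0, 0],
    [0, 0, 0],
    [0, 0, 0]
  ],
  "xyz": [
    [0, 2, 0],
    [0, 6, 0],
    [0, 13, 0],
    [0, 23, 0],
    [1, 36, 0],
    [1, 52, 0],
    [2, 70, 0],
    [2, 89, 0],
    [3, 108, 0],
    [3, 128, 0],
    [4, 148, 0],
    [4, 168, 0]
  ],
  "grip": [255, 255, 255, 255, 255, 255, 255, 255, 255, 255, 255, 255]
}}

```text
t: 38.55
tool_pos: [0.5085, -0.027, 0.2536]
tcp_rot: [0.0, -0.092, 0.996, 0.0]
force: [-0.1, 0.4, -6.2]
grip_width: 0.193
gripper_force: 30.0
```

Request:
{"name": "servo_tool", "arguments": {
  "twist": [
    [0, 0, 0],
    [0, 0, 0],
    [0, 0, 0],
    [0, 0, 0],
    [0, 0, 0],
    [0, 0, 0],
    [0, 0, 0],
    [0, 0, 0],
    [0, 0, 0],
    [0, 0, 0],
    [0, 0, 0],
    [0, 0, 0]
  ],
  "xyz": [
    [1, 20, 0],
    [1, 40, 0],
    [2, 60, 0],
    [2, 80, 0],
    [3, 100, 0],
    [3, 120, 0],
    [4, 140, 0],
    [4, 160, 0],
    [5, 180, 0],
    [5, 198, 0],
    [6, 214, 0],
    [6, 228, 0]
  ],
  "grip": [255, 255, 255, 255, 255, 255, 255, 255, 255, 255, 255, 255]
}}

```text
t: 39.75
tool_pos: [0.5143, 0.2006, 0.2536]
tcp_rot: [0.0, -0.092, 0.996, 0.0]
force: [0.5, -0.9, -5.5]
grip_width: 0.188
gripper_force: 30.0
```

Request:
{"name": "servo_tool", "arguments": {
  "twist": [
    [0, 0, 0],
    [0, 0, 0],
    [0, 0, 0],
    [0, 0, 0],
    [0, 0, 0],
    [0, 0, 0],
    [0, 0, 0],
    [0, 0, 0],
    [0, 0, 0],
    [0, 0, 0]
  ],
  "xyz": [
    [0, 12, 0],
    [0, 22, 0],
    [0, 30, 0],
    [0, 36, 0],
    [0, 39, 0],
    [0, 40, -5],
    [0, 40, -15],
    [0, 40, -30],
    [0, 40, -40],
    [0, 40, -45]
  ],
  "grip": [255, 255, 255, 255, 255, 255, 255, 255, 255, 255]
}}

```text
t: 40.75
tool_pos: [0.5138, 0.2381, 0.2067]
tcp_rot: [-0.001, -0.091, 0.996, -0.0]
force: [0.1, -0.2, -5.4]
grip_width: 0.189
gripper_force: 30.0
```

```bash
python3 - <<'E'
from m import *
c=arm.camera('scene'); t=arm.camera('top')
for q in(c,t):
  for n in("caddy_end_a","caddy_grip","rail_top"): print(n,[(np.round(r["point"],3),round(r["confidence"],2)) for r in arm.tip_of(q,n)])
cv2.imwrite('pics/e.png',cv2.resize(c['image'][120:300,230:430],None,fx=3,fy=3))
print(arm.observe()["tool_pos"],arm.observe()["force"])
E
```

```text
caddy_end_a [(array([0.495, 0.335, 0.114]), 0.89), (array([0.533, 0.141, 0.114]), 0.88)]
caddy_grip []
rail_top [(array([ 0.504, -0.2  ,  0.075]), 0.48), (array([0.53 , 0.143, 0.112]), 0.26)]
caddy_end_a [(array([0.53 , 0.144, 0.112]), 0.94), (array([0.495, 0.334, 0.111]), 0.83)]
caddy_grip [(array([0.514, 0.239, 0.228]), 0.63)]
rail_top []
[0.5151797  0.23894709 0.20911309] [-0.14255123 -0.28120832 -6.58435644]
```

View pics/e.png

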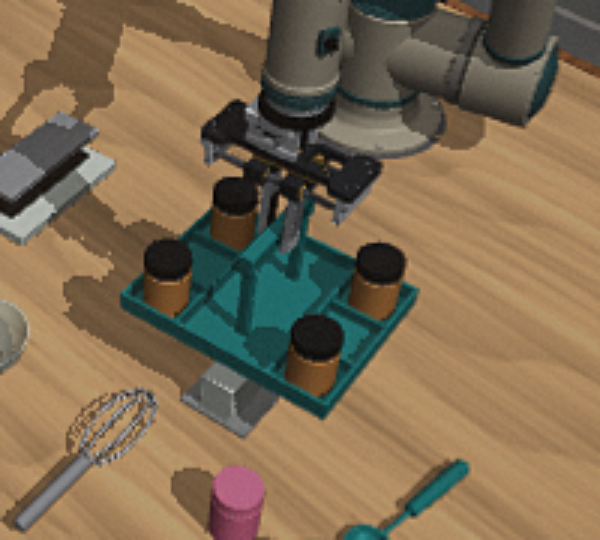

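The crop shows the caddy level over the rail with all jars in. The measured centre (0.514, 0.239) matches the rail, so I lower it slowly.

Request:
{"name": "servo_tool", "arguments": {
  "twist": [
    [0, 0, 0],
    [0, 0, 0],
    [0, 0, 0],
    [0, 0, 0],
    [0, 0, 0],
    [0, 0, 0],
    [0, 0, 0],
    [0, 0, 0],
    [0, 0, 0],
    [0, 0, 0]
  ],
  "xyz": [
    [0, 0, -8],
    [0, 0, -18],
    [0, 0, -28],
    [0, 0, -36],
    [0, 0, -42],
    [0, 0, -46],
    [0, 0, -48],
    [0, 0, -49],
    [0, 0, -49],
    [0, 0, -49]
  ],
  "grip": [255, 255, 255, 255, 255, 255, 255, 255, 255, 255]
}}

```text
t: 42.15
tool_pos: [0.515, 0.2389, 0.1599]
tcp_rot: [0.0, -0.092, 0.996, 0.0]
force: [1.0, 0.4, -6.2]
grip_width: 0.193
gripper_force: 30.0
```

Request:
{"name": "servo_tool", "arguments": {
  "twist": [
    [0, 0, 0],
    [0, 0, 0],
    [0, 0, 0],
    [0, 0, 0],
    [0, 0, 0]
  ],
  "xyz": [
    [0, 0, -1],
    [0, 0, -2],
    [0, 0, -3],
    [0, 0, -3],
    [0, 0, -3]
  ],
  "grip": [255, 255, 255, 255, 255]
}}

```text
t: 42.65
tool_pos: [0.5148, 0.2389, 0.1567]
tcp_rot: [0.0, -0.092, 0.996, 0.0]
force: [-0.4, -0.4, -2.9]
grip_width: 0.191
gripper_force: 30.0
```

Contact has begun; 1 mm more, then release.

Request:
{"name": "servo_tool", "arguments": {
  "twist": [
    [0, 0, 0],
    [0, 0, 0],
    [0, 0, 0],
    [0, 0, 0]
  ],
  "xyz": [
    [0, 0, -1],
    [0, 0, -1],
    [0, 0, -1],
    [0, 0, -1]
  ],
  "grip": [255, 255, 255, 255]
}}

```text
t: 43.05
tool_pos: [0.5149, 0.239, 0.1566]
tcp_rot: [0.001, -0.092, 0.996, 0.0]
force: [-3.0, -0.7, 5.5]
grip_width: 0.192
gripper_force: 30.0
```

Request:
{"name": "servo_tool", "arguments": {
  "twist": [
    [0, 0, 0],
    [0, 0, 0],
    [0, 0, 0],
    [0, 0, 0],
    [0, 0, 0],
    [0, 0, 0],
    [0, 0, 0],
    [0, 0, 0],
    [0, 0, 0],
    [0, 0, 0],
    [0, 0, 0],
    [0, 0, 0]
  ],
  "xyz": [
    [0, 0, 0],
    [0, 0, 0],
    [0, 0, 0],
    [0, 0, 0],
    [0, 0, 0],
    [0, 0, 0],
    [0, 0, 0],
    [0, 0, 10],
    [0, 0, 40],
    [0, 0, 80],
    [0, 0, 120],
    [0, 0, 120]
  ],
  "grip": [190, 150, 100, 50, 0, 0, 0, 0, 0, 0, 0, 0]
}}

```text
t: 44.25
tool_pos: [0.5179, 0.2399, 0.2825]
tcp_rot: [0.006, -0.092, 0.996, 0.001]
force: [0.6, -0.0, 1.2]
grip_width: 1.001
gripper_force: 0.0
```

Request:
{"name": "servo_tool", "arguments": {
  "twist": [
    [0, 0, 0],
    [0, 0, 0],
    [0, 0, 0],
    [0, 0, 0],
    [0, 0, 0],
    [0, 0, 0],
    [0, 0, 0],
    [0, 0, 0],
    [0, 0, 0]
  ],
  "xyz": [
    [-10, -30, 0],
    [-20, -65, 0],
    [-30, -100, 0],
    [-40, -140, 0],
    [-50, -180, 0],
    [-60, -220, 0],
    [-60, -240, 0],
    [-60, -240, 0],
    [-60, -240, 0]
  ],
  "grip": [0, 0, 0, 0, 0, 0, 0, 0, 0]
}}

```text
t: 45.15
tool_pos: [0.4547, -0.001, 0.2755]
tcp_rot: [0.0, -0.091, 0.996, 0.0]
force: [0.7, -0.9, 0.5]
grip_width: 0.995
gripper_force: 0.0
```

```bash
python3 - <<'E'
from m import *
c=arm.camera('scene'); t=arm.camera('top')
for q in(c,t):
  for n in("caddy_end_a","caddy_grip","jar1_c"): print(n,[(np.round(r["point"],3),round(r["confidence"],2)) for r in arm.tip_of(q,n)])
cv2.imwrite('pics/f.png',cv2.resize(c['image'][120:300,230:430],None,fx=3,fy=3))
E
```

```text
caddy_end_a [(array([0.499, 0.335, 0.065]), 0.63)]
caddy_grip [(array([0.511, 0.235, 0.172]), 0.91), (array([0.433, 0.318, 0.1  ]), 0.19)]
jar1_c []
caddy_end_a [(array([0.529, 0.145, 0.062]), 0.74), (array([0.495, 0.335, 0.06 ]), 0.61)]
caddy_grip [(array([0.515, 0.238, 0.176]), 0.68), (array([ 0.762,  0.01 , -0.003]), 0.59)]
jar1_c [(array([0.428, 0.313, 0.104]), 0.68)]
```

View pics/f.png

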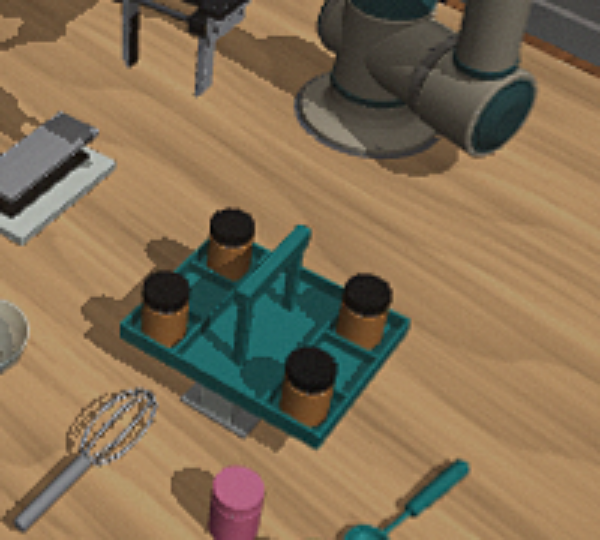

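The crop shows the caddy level across the rail with all four jars upright in their pockets, and the gripper well away. I hand the job in.

```bash
python3 -c "
from rig import arm
print(arm.finish_job())"
```

```text
the job is handed in; nothing more can be done
None
```

The job is handed in: all four jars present stand in the caddy's corner pockets and the caddy rests level and centred across the white rail with the gripper clear; `finish_job()` returned no verdict.

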